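# Change the wall clock's cell and lift the leaking one away with tongs

## Task

The clock's battery has leaked and been taken out. First, while the gripper is clean, fit the fresh battery into the empty bay on the back of the clock, its plus end at the bay's red end, and press it fully home under the clips. Then pick up the tongs, close them on the leaking battery on the coaster without ever touching it with the gripper or dropping it on the desk, lift it more than 10 cm above the desk and finish while still holding it there in the tongs, so that I can slip a bag over it; leave the spectacles, eraser and tin where they are.

Things in the scene. Friction and masses are not known exactly. Their poses are not given: they have to be found in the camera images.
- clock: round grey wall clock, 220 mm across, lying face down, fixed: rim 30 mm high, white back panel 18 mm above the desk, in its middle a black 64 x 64 mm movement with the battery bay. Origin: clock's centre on the desk, z up. The bay runs along the clock's y, 13 mm from the centre on its -x side; its floor is 21.5 mm above the desk, its sides reach 31.5 mm, leaving room for fingers
- bay (a point): where a cell's centre lies when fully home, 28.8 mm above the desk; axes as the clock's. Sprung white clips hold it: tabs at both sides, 18 mm either way from the middle, tops 36.4 mm above the desk. A cell laid in rests on the tabs, centre 11.7 mm above this point; pressed down on its middle it gives way at about 4 N (up to 15 N does no harm) and snaps under them, top flush with the end walls
- bay_plus (a point): where the centre of the plus end lies when the cell is home, 25 mm along -y from point bay; the bay's end wall there is red, the other one black. End walls 36.5 mm above the desk; 56 mm between them, so 2.8 mm play at each end of the cell. The minus coil is drawn only and does not push
- new_cell: the fresh AA battery: clean green and white cylinder, 14.6 mm thick, 50.3 mm long, 23 g, lying on the desk. Its y axis runs along the cell, -y to the plus end (the green half), +y to the minus end (white); origin on the lowest line of its skin as first laid (turns if the cell rolls)
- new_centre (a point): centre of the fresh battery, 7.3 mm above the desk as it lies
- new_plus (a point): centre of the fresh battery's plus end (end of the green half, with a small nub), 25 mm from its centre. At the start its heading is within 1.1 rad of the bay's
- coaster: fixed square pale stone coaster, 96 x 96 x 10 mm; origin at the centre of its underside
- old_cell: the leaking AA battery on the coaster: green and white like the fresh one, but with pale blue-green crust round its minus (white) end; 14.6 mm thick, 50.3 mm long, about 23 g. Its y axis runs along the cell and lies within 0.75 rad of the world's x; the tongs may come from either end
- old_centre (a point): centre of the leaking battery, 17.3 mm above the desk as it lies on the coaster
- tongs: small spring tongs, 200 mm long, about 90 g, steel arms, blue grips and jaws, lying loose on the desk so that they close level, along their own y. Origin: centre line between the blue grips, at the underside (on the desk); x towards the jaws, z up; hinge at x = -85 mm. The arms stand 18 mm high at the grips, 14 mm at the jaws (2 to 16 mm above the underside)
- tongs_grip (a point): point between the blue grips at half height, 9 mm above the origin, within 10 mm of the balance point; grips run 30 mm either way along x. Width over the grips: 42 mm open, 29 mm on the battery. A spring holds the tongs open: pinched here they begin to close at about 3 N and meet the battery at about 6 N; about half of any further pinch reaches the jaws (15 to 25 N holds well)
- tongs_jaw (a point): point midway between the jaws at half height, 79 mm ahead of point tongs_grip along the tongs' x; the blue jaws run 16 mm either way along x. Open gap 40 mm
- tongs_left (a joint): how far each arm of the tongs is closed, rad: 0 open, about 0.078 with the jaws on a battery, 0.118 shut (both arms move alike)
- eraser: white eraser in a blue sleeve, 20 x 43 x 12 mm, bystander near the fresh battery
- spectacles: red spectacles, 141 x 142 x 42 mm, bystander beyond the tongs
- mint_tin: closed green tin, 62 x 94 x 20 mm, bystander to the right of the tongs, on the robot's side
Mind the look-alikes: they are no part of the job. Leave any purple look-alike of the new_cell alone.

How it is judged:
By the outcome, as a careful person would: the job done as asked, in the order asked, and still so for the second after the job is handed in, while the arm keeps its last pose, push and grip.
It also fails if it takes over 61 s, if anything falls off the work surface, if the arm or the gripper's body presses on something with over 40 N, if the wrist force passes 120 N, or if a joint passes its speed limit or range.

## Robot

A 7-joint arm with a two-finger parallel gripper is mounted at the origin on a cart in front of the work surface, level with it; the furniture and walls round the work are solid. World frame = base frame: x ahead of the robot, y to its left, z up, the work surface at z = 0. Lengths are in m, angles in rad, forces in N, time in s.
With the tool pointing down it reaches from about 0.35 to 0.9 m from the base axis. Payload 8.1 kg.
Tool frame: the origin (TCP) lies on the centre line of the jaws, within the pads' length; the fingertips stand 17 mm ahead of it and the grasp point (between the pads) lies 2 mm behind it; z points along the fingers, y is the line along which they close (so a half turn about z gives the same grasp; the last joint's range is limited). The gripper opens to 85 mm and grips with 20 to 120 N. Pads are 22 mm wide; open, the fingers measure 114 mm over their backs; the gripper's body (76 mm by 85 mm) begins 54 mm behind the grasp point. The pads swing forward as they close: fully open they stand 13 mm farther back than shut.
Start: joints at [-1.214, 0.434, 0.025, 1.573, -0.012, 1.134, -0.075], TCP at [0.277, 0.56, 0.248] pointing down, gripper open.
Joint ranges: [-2.62, 2.62], [-0.44, 2.09], [-1.27, 1.32], [0.08, 2.57], [-1.32, 4.46], [0.12, 2], [-2.74, 2.74]. Speed limits (rad/s): [2.22, 2.22, 3.01, 3.01, 3.14, 3.14, 3.14].

## Interface

Orientations are given as a unit quaternion [w, x, y, z].
In Python, from rig import * gives the robot as it stands. Calls block until the motion is done:
- move_pose(position, orientation): joint-space move of the TCP to a pose.
- move_straight(position, rot=None, max_speed=0.15, contact_N=None): straight line of the TCP; rot=None keeps the orientation; max_speed is the mean speed in m/s. With contact_N (N) it stops when the force on the tool has changed by that much, and returns True; else False.
- move_j(angles): joint-space move.
- ungrasp() and close_gripper(): open the fingers fully, or close them until they stop; the grip force is fixed at half the most.
- wait(seconds).
- ik(position, orientation): joint angles nearest the present ones, or None.
- sense(): the state.
- grab_frame(name): name is "scene" or "top" or "wrist"; returns (picture, depth): 480x640x3 uint8, red, green, blue; 480x640 float32, m along the optical axis (not along the pixel's ray), 0 where there is no reading.
- calibration(name): a dict with "K" (3x3 intrinsics, pixels), "dist_coeffs" ([k1, k2, p1, p2, k3] as OpenCV has them; the pictures are not rectified), "R" (3x3) and "t" (3): a world point X has camera coordinates R X + t. Camera axes: x right, y down, z forward; pixel columns grow to the right and rows downward; lengths in m; the calibration is good to about 2 mm. A picture is of the moment at which its call begins: read the wrist's pose just before it. calibration takes no time and is no camera call; for the wrist camera it gives the pose at the moment of the call.
A pose or a line that the arm cannot do raises PlanningError and nothing moves.
- job_done(): hands the job in; it is judged then, once.
The state is a dict: "t": time; "qpos": joint angles; "joint_velocities": joint speeds; "effort": joint torques, N m; "position": TCP position; "tcp_rot": TCP orientation; "ft_force": force on the tool from outside, world axes, zero at the start; "wrist_torque": the same for the moment, N m; "grip_width": finger opening in m; "gripper_force": force on a finger pad.
Only numpy, scipy, OpenCV 4.12 (cv2) and the standard library are available. Lean on these libraries where they do the work, as an engineer would, in place of code of your own. Each camera call takes 0.05 s, during which the arm holds its last target. There are 200 camera calls.

## Working session

There is one attempt and no reset: what is moved stays moved. The work goes in short steps, each a Python script; the robot and the scene stay as the last script left them, time stands still between calls to the robot, and variables do not carry over. Pictures are saved under pics/ and viewed, at most 12 in all, crops included, and the job is handed in when it is done.

```bash
ls; mkdir -p pics; python3 - <<'E'
from rig import *
import cv2,numpy as np,pickle
s=sense();print(s)
d={}
for n in("scene","top","wrist"):
    c=calibration(n);p,z=grab_frame(n);d[n]=(c,p,z);cv2.imwrite(f"pics/{n}0.png",p[...,::-1]);print(n,c["K"],c["dist_coeffs"],c["R"],c["t"],(z>0).mean())
pickle.dump(d,open("f0.pkl","wb"))
E
```

```text
pics
{'t': 0.0, 'qpos': array([-1.21358102,  0.435237  ,  0.02501433,  1.57409589, -0.01157943,
        1.13397501, -0.07507875]), 'joint_velocities': array([-0.0001018 ,  0.00018008, -0.00049123,  0.00045637,  0.00076581,
        0.00065248, -0.00088957]), 'effort': array([-6.05512996e-04, -6.70467782e+01,  1.02486826e+00, -3.16227615e+01,
        1.55408290e-02,  1.23448216e-02, -2.55638275e-05]), 'position': array([0.27723139, 0.55962675, 0.24751818]), 'tcp_rot': array([-9.07297523e-05,  2.27925191e-01,  9.73678330e-01, -7.80125350e-04]), 'ft_force': array([-0.12101188,  0.59960668,  0.17178375]), 'wrist_torque': array([-0.00772583, -0.07317852, -0.04493412]), 'gripper_force': 0.0, 'grip_width': 0.0852683927983388}
scene [[475.54476076   0.         320.98845233]
 [  0.         475.54476076 236.32193102]
 [  0.           0.           1.        ]] [-0.01760693  0.          0.          0.          0.        ] [[ 0.69059231 -0.72307112 -0.01582489]
 [-0.52275712 -0.48391621 -0.70181913]
 [ 0.49980722  0.49294346 -0.71217939]] [-0.44597826  0.31244033  0.66503661] 0.9956087239583333
top [[483.53665319   0.         318.05867934]
 [  0.         483.53665319 242.20518414]
 [  0.           0.           1.        ]] [-0.04248676  0.          0.          0.          0.        ] [[ 0.01602889 -0.99972349  0.01720537]
 [-0.98910047 -0.01837282 -0.14609141]
 [ 0.14636713 -0.01467616 -0.98912147]] [-0.04459678  0.57828223  0.79702362] 0.9959309895833334
wrist [[428.22998443   0.         316.1882322 ]
 [  0.         428.22998443 237.1413991 ]
 [  0.           0.           1.        ]] [-0.09035724  0.          0.          0.          0.        ] [[ 0.44336791  0.8963383  -0.00159633]
 [ 0.85633358 -0.42305237  0.29617477]
 [ 0.26479746 -0.13268138 -0.95513243]] [-0.62333296 -0.03851534  0.37909886] 0.9960546875
```

View pics/top0.png

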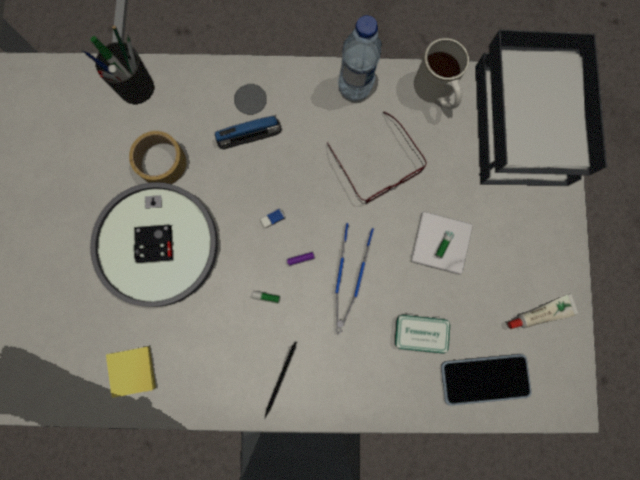

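View pics/scene0.png

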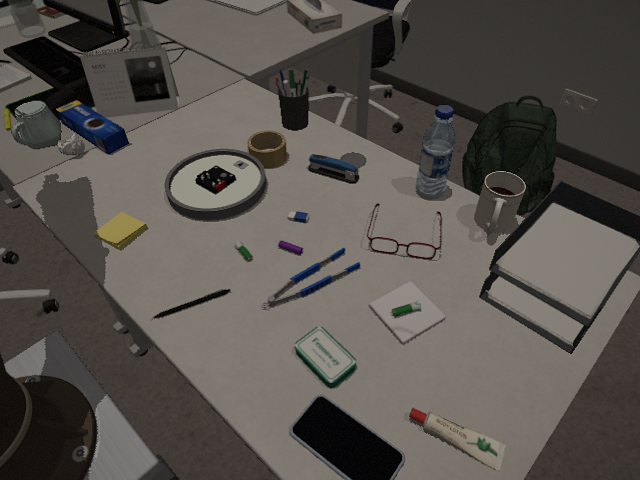

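The top view shows the clock at about (154,244), with its red end to the right at (170,248). The fresh cell is at (265,296) with its green end right. The purple look-alike is at (300,258) and the eraser at (272,217). The tongs run from the hinge at (338,328) to the jaws at (358,230), and the leaking cell is on the coaster at (444,244). The scene view agrees. Next I'll get rough positions, then wrist close-ups.

```bash
cat > h.py <<'E'
from rig import *
import cv2,numpy as np,pickle
from scipy.spatial.transform import Rotation as Ro
def ray(c,uv):
    n=cv2.undistortPoints(np.array([[uv]],float),c["K"],np.array(c["dist_coeffs"]))[0,0]
    R=np.array(c["R"]);return -R.T@np.array(c["t"]),R.T@np.r_[n,1]
def onplane(c,uv,z):
    o,d=ray(c,uv);return o+d*(z-o[2])/d[2]
def bydepth(c,Z,uv):
    o,d=ray(c,uv);u,v=np.round(uv).astype(int);return o+d*np.median(Z[v-1:v+2,u-1:u+2])
def tri(obs): # [(c,uv)]
    A=np.zeros((3,3));b=np.zeros(3);L=[]
    for c,uv in obs:
        o,d=ray(c,uv);d/=np.linalg.norm(d);P=np.eye(3)-np.outer(d,d);A+=P;b+=P@o;L.append((o,P))
    x=np.linalg.solve(A,b);return x,[round(1e3*float(np.linalg.norm(P@(x-o))),1) for o,P in L]
def proj(c,X):
    return cv2.projectPoints(np.array([X],float),cv2.Rodrigues(np.array(c["R"]))[0],np.array(c["t"]),c["K"],np.array(c["dist_coeffs"]))[0][0,0]
def down(a,tilt=0):
    "tool z down, tool y along heading a (rad) in world xy -> quaternion wxyz"
    y=np.array([np.cos(a),np.sin(a),0]);z=np.array([0,0,-1.]);x=np.cross(y,z)
    q=Ro.from_matrix(np.c_[x,y,z]).as_quat();return np.r_[q[3],q[:3]]
def mv(p,a): move_pose(np.array(p,float),down(a))
def shot(name,pk):
    c=calibration(name);p,z=grab_frame(name);pickle.dump((c,p,z),open(pk+".pkl","wb"));return c,p,z
E
python3 - <<'E'
from h import *
d=pickle.load(open("f0.pkl","rb"));np.set_printoptions(precision=4,suppress=True)
c,p,z=d["top"]
for n,uv in dict(clock=(154,244),newc=(265,296),newplus=(279,298),newminus=(252,295),old=(444,244),oldA=(448,233),oldB=(439,256),hinge=(338,328),jL=(346,226),jR=(372,231),gL=(339,278),gR=(361,279),coaster=(442,242),eraser=(272,217),tin=(423,334),red=(170,248)).items(): print(n,bydepth(c,z,uv))
c2=calibration("wrist");s=sense()
R=Ro.from_quat(np.r_[s["tcp_rot"][1:],s["tcp_rot"][0]]).as_matrix()
cam=-np.array(c2["R"]).T@np.array(c2["t"]);print("cam in tool",R.T@(cam-s["position"]),"\n",np.array(c2["R"])@R)
for uv,n in (((265,296),"new"),((154,244),"clk"),((350,290),"tongs")):
  P=bydepth(c,z,uv)
  for a in np.arange(-np.pi,np.pi,np.pi/4): print(n,round(a,2), ik(np.r_[P[:2],.2],down(a)) is not None,end=" ")
E
```

```text
clock [0.5721 0.2536 0.0317]
newc [0.4854 0.0571 0.0144]
newplus [0.4824 0.0324 0.0131]
newminus [0.487  0.0808 0.0087]
old [ 0.5827 -0.2602  0.0241]
oldA [ 0.6029 -0.268   0.0236]
oldB [ 0.5611 -0.251   0.0229]
hinge [ 0.4316 -0.0727  0.0095]
jL [ 0.6136 -0.085   0.0153]
jR [ 0.6051 -0.1319  0.0163]
gL [ 0.5192 -0.0731  0.0183]
gR [ 0.5182 -0.1123  0.0165]
coaster [ 0.5867 -0.2574  0.0213]
eraser [0.6283 0.0493 0.0114]
tin [ 0.4236 -0.2208  0.0208]
red [0.5654 0.2247 0.0324]
cam in tool [ 0.0758 -0.0009 -0.1249] 
 [[ 0.0005  1.      0.0002]
 [-0.9552  0.0005 -0.2961]
 [-0.2961 -0.      0.9552]]
new -3.14 True new -2.36 True new -1.57 True new -0.79 True new 0.0 True new 0.79 True new 1.57 True new 2.36 True clk -3.14 True clk -2.36 True clk -1.57 True clk -0.79 True clk 0.0 True clk 0.79 True clk 1.57 True clk 2.36 True tongs -3.14 True tongs -2.36 True tongs -1.57 True tongs -0.79 True tongs 0.0 True tongs 0.79 True tongs 1.57 True tongs 2.36 True
```

```bash
python3 - <<'E'
from h import *
def two(P,k,dx):
    for i,o in enumerate((-dx,dx)):
        mv([P[0]+o,P[1],.15],0.1);wait(.15);shot("wrist",f"{k}{i}")
two([.565,.25],"clk",.03);two([.485,.057],"new",.03)
ims=[pickle.load(open(f+".pkl","rb"))[1] for f in("clk0","clk1","new0","new1")]
print(sense()["t"],sense()["position"])
cv2.imwrite("pics/w1.png",cv2.resize(np.vstack([np.hstack(ims[:2]),np.hstack(ims[2:])]),(800,600),interpolation=cv2.INTER_AREA)[...,::-1])
E
```

```text
4.125 [0.51414466 0.05717564 0.14978616]
```

View pics/w1.png

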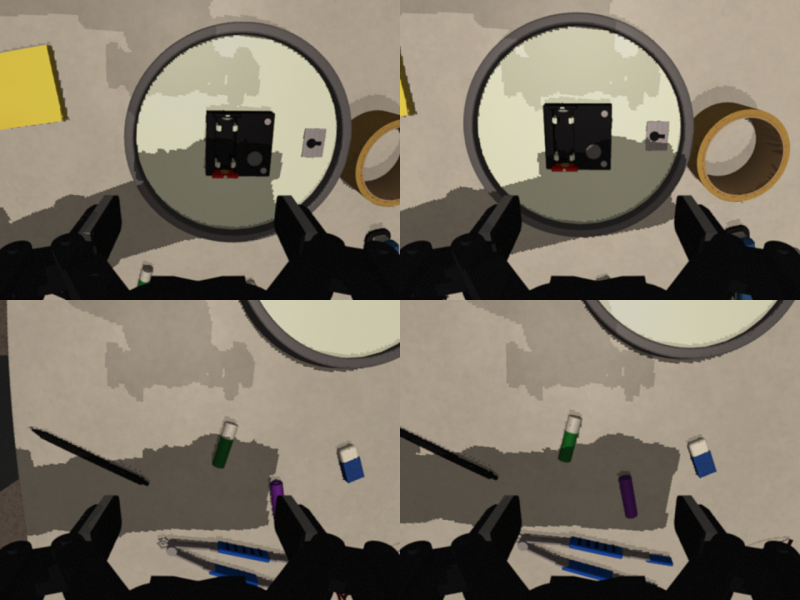

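The two top tiles show the clock, with the movement at (240,143) and (577,137); the red end is at the lower edge, nearer the robot's right. The two bottom tiles show the fresh cell at (225,443) and (570,437), white end up and green end down. The purple cell at (277,495) and (627,495) is the look-alike. The green and white cell lying on the bare desk, with no crust, is the one meant. I'll enlarge all four.

```bash
python3 - <<'E'
from h import *
T=[]
for f,(u,v),(w,h) in(("clk0",(384,232),(128,96)),("clk1",(284,219),(128,96)),("new0",(360,230),(100,75)),("new1",(272,220),(100,75))):
    p=pickle.load(open(f+".pkl","rb"))[1];u0,v0=u-w//2,v-h//2
    k=400/w;im=cv2.resize(p[v0:v0+h,u0:u0+w],(400,300),interpolation=cv2.INTER_CUBIC)
    im=np.clip(255*(im/255.)**.55,0,255).astype(np.uint8)
    for x in range((-u0)%10,w,10): cv2.putText(im,str(x+u0),(int((x+.5)*k)-8,8),0,.28,(255,0,255));cv2.line(im,(int((x+.5)*k),10),(int((x+.5)*k),15),(255,0,255))
    for y in range((-v0)%10,h,10): cv2.putText(im,str(y+v0),(0,int((y+.5)*k)+3),0,.28,(255,0,255));cv2.line(im,(20,int((y+.5)*k)),(26,int((y+.5)*k)),(255,0,255))
    T.append(im)
cv2.imwrite("pics/w2.png",np.vstack([np.hstack(T[:2]),np.hstack(T[2:])])[...,::-1])
# colour/geometry numbers
for f in("clk0","clk1"):
    c,p,z=pickle.load(open(f+".pkl","rb"))
    h=cv2.cvtColor(p,cv2.COLOR_RGB2HSV)
    v,u=np.mgrid[:480,:640]
    o=-np.array(c["R"]).T@np.array(c["t"])
    n=cv2.undistortPoints(np.stack([u,v],-1).reshape(-1,1,2).astype(float),c["K"],np.array(c["dist_coeffs"]))[:,0].reshape(480,640,2)
    W=o+np.dstack([n*z[...,None],z])@np.array(c["R"])
    m=(W[...,2]>.024)&(W[...,2]<.034)&(np.hypot(W[...,0]-.57,W[...,1]-.253)<.14)
    rim=m&(np.hypot(W[...,0]-.57,W[...,1]-.253)>.09)&(v<330)
    X=W[rim];A=np.c_[X[:,:2],np.ones(len(X))];s=np.linalg.lstsq(A,(X[:,:2]**2).sum(1),rcond=None)[0]
    print(f,"rim centre",s[:2]/2,"r",np.sqrt(s[2]+(s[:2]**2).sum()/4),"z",np.median(X[:,2]))
    b=(p.max(2)<70)|((h[...,1]>150)&((h[...,0]<8)|(h[...,0]>172)))
    b&=(np.hypot(W[...,0]-.57,W[...,1]-.253)<.06);b=cv2.morphologyEx(b.astype(np.uint8),cv2.MORPH_CLOSE,np.ones((9,9)))
    cn=max(cv2.findContours(b,0,2)[0],key=cv2.contourArea);r=cv2.minAreaRect(cn)
    q=np.array([onplane(c,x,.0315) for x in cv2.boxPoints(r)]);print("mov ctr",q.mean(0),"sides",np.linalg.norm(np.diff(q,axis=0),axis=1),"dirs",[np.degrees(np.arctan2(*(q[i+1]-q[i])[[1,0]])) for i in range(3)])
    d=z[b>0];print("z in mov",np.percentile(W[...,2][b>0],[2,25,50,75,98]), "panel z",np.median(W[...,2][(p.min(2)>120)&(np.hypot(W[...,0]-.57,W[...,1]-.253)<.09)]))
E
```

```text
clk0 rim centre [0.57446834 0.25735738] r 0.10629751233467562 z 0.029571862820806677
mov ctr [0.62299712 0.13374846 0.0315    ] sides [0.29795252 0.16096556 0.36054558] dirs [np.float64(5.377619773191818), np.float64(-67.09692585310293), np.float64(-176.51852057614826)]
z in mov [0.02051366 0.03363713 0.19804576 0.2108428  0.22066642] panel z 0.017916220437709157
clk1 rim centre [0.57450242 0.25772727] r 0.10588678538336642 z 0.029617104413132783
mov ctr [0.55936789 0.11922424 0.0315    ] sides [0.34133482 0.14616509 0.41247818] dirs [np.float64(6.211711249726697), np.float64(-74.25888076758582), np.float64(-172.53326222208383)]
z in mov [0.02065964 0.03605718 0.19935818 0.21189342 0.22063516] panel z 0.01796067154564901
```

View pics/w2.png

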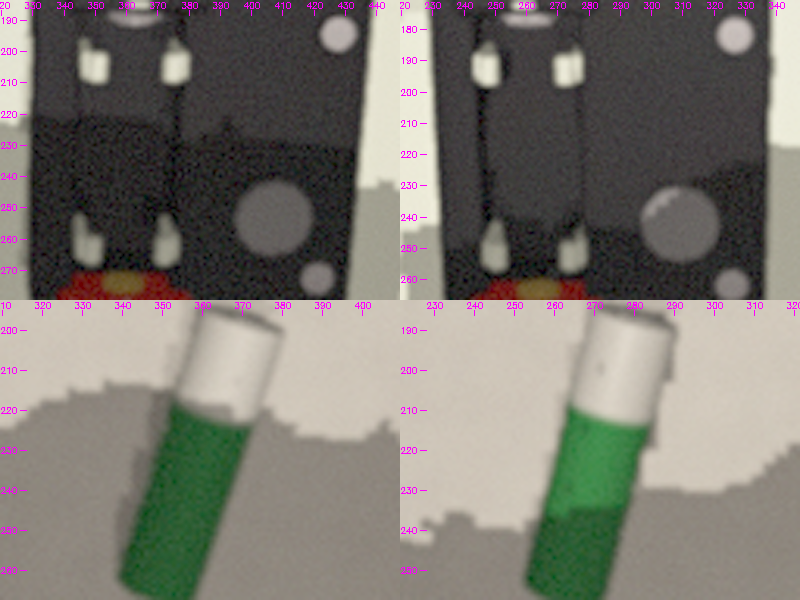

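The crops show the four white clip tabs. In clk0 they are at about (349,205), (376,205), (348,263) and (373,263); in clk1 at (247,193), (273,193), (250,251) and (275,251). The red wall is at the bottom. The cell is clean green and white with no crust, so it is the fresh one.

```bash
cat >> h.py <<'E'
def cloud(c,z):
    v,u=np.mgrid[:480,:640]
    n=cv2.undistortPoints(np.stack([u,v],-1).reshape(-1,1,2).astype(float),c["K"],np.array(c["dist_coeffs"]))[:,0].reshape(480,640,2)
    return np.dstack([n*z[...,None],z])@np.array(c["R"])-np.array(c["R"]).T@np.array(c["t"])
def strip(X):
    "box of planar points: centre, heading(deg), sides"
    r=cv2.minAreaRect((X[:,:2]*1e3).astype(np.float32));q=cv2.boxPoints(r)/1e3;e=np.diff(q,axis=0)[:2];L=np.linalg.norm(e,axis=1);i=L.argmax()
    return q.mean(0),np.degrees(np.arctan2(e[i,1],e[i,0]))%180,L*1e3
E
python3 - <<'E'
from h import *
np.set_printoptions(precision=4,suppress=True)
L=lambda f:pickle.load(open(f+".pkl","rb"))
A,B=L("clk0"),L("clk1")
t0=[(349.6,205.3),(375.8,205.3),(348.3,262.9),(372.6,262.9)];t1=[(247.3,192.9),(273.3,192.9),(249.6,251.1),(274.9,251.1)]
T=[]
for a,b in zip(t0,t1): x,r=tri([(A[0],a),(B[0],b)]);T.append(x);print("tab",x,r)
T=np.array(T);print("ctr",T.mean(0),"head",[np.degrees(np.arctan2(*(T[i]-T[i+2])[[1,0]])) for i in(0,1)])
for f in("clk0","clk1"):
    c,p,z=L(f);W=cloud(c,z);m=(W[...,2]<.045)&(W[...,2]>.019)&(np.hypot(W[...,0]-.5745,W[...,1]-.2575)<.06)
    m2=m&(p.max(2)<110)
    X=W[m];print(f,"mov",strip(X),np.percentile(X[:,2],[5,25,50,75,95]))
    h=cv2.cvtColor(p,cv2.COLOR_RGB2HSV);r=m&(h[...,1]>140)&((h[...,0]<8)|(h[...,0]>172))&(W[...,2]>.034);print("red",W[r].mean(0),strip(W[r]),r.sum())
for f in("new0","new1"):
    c,p,z=L(f);W=cloud(c,z);m=(W[...,2]<.02)&(W[...,2]>.005)&(np.hypot(W[...,0]-.485,W[...,1]-.057)<.045)
    X=W[m];print(f,m.sum(),strip(X),X.mean(0),np.percentile(X[:,2],[50,98]))
    X=X[X[:,2]>.0115];u,s,vt=np.linalg.svd(X[:,:2]-X[:,:2].mean(0),full_matrices=False);print(" top",X.mean(0),np.degrees(np.arctan2(vt[0,1],vt[0,0]))%180)
n0=[(358.3,194.5),(380.5,200.5),(339,262),(358.3,267.5)]
n1=[((a-400)/4+222-.5,(b-300)/4+183-.5) for a,b in((589,303),(678,325),(526,578),(603,600))]
for a,b in zip(n0,n1): print("cell",tri([(L("new0")[0],a),(L("new1")[0],b)]))
E
```

```text
tab [0.5512 0.2729 0.0332] [0.1, 0.1]
tab [0.5661 0.2746 0.0341] [0.0, 0.0]
tab [0.5547 0.2382 0.0347] [0.2, 0.2]
tab [0.5695 0.239  0.0328] [0.2, 0.2]
ctr [0.5604 0.2562 0.0337] head [np.float64(95.77583966334868), np.float64(95.45640173249609)]
clk0 mov (array([0.5746, 0.2572], dtype=float32), np.float32(115.312836), array([117.9801, 117.2583], dtype=float32)) [0.0194 0.0223 0.0303 0.0312 0.0351]
red [0.5628 0.2273 0.0355] (array([0.5693, 0.2519], dtype=float32), np.float32(76.0559), array([23.8254, 62.0242], dtype=float32)) 203
clk1 mov (array([0.5753, 0.2585], dtype=float32), np.float32(139.09769), array([119.4185, 116.763 ], dtype=float32)) [0.0193 0.0219 0.0303 0.0312 0.035 ]
red [0.5634 0.227  0.0355] (array([0.5635, 0.2269], dtype=float32), np.float32(7.058113), array([ 3.4653, 25.3889], dtype=float32)) 201
new0 1645 (array([0.484 , 0.0557], dtype=float32), np.float32(79.73062), array([14.2765, 51.1637], dtype=float32)) [0.4836 0.058  0.0121] [0.0126 0.0148]
 top [0.4841 0.0571 0.0132] 79.59130099283968
new1 1682 (array([0.4843, 0.0566], dtype=float32), np.float32(80.13884), array([14.5593, 49.3355], dtype=float32)) [0.4846 0.0578 0.0122] [0.0127 0.0149]
 top [0.4844 0.0572 0.0132] 79.95323250005423
cell (array([0.4805, 0.0809, 0.0048]), [0.2, 0.2])
cell (array([0.495 , 0.079 , 0.0066]), [0.3, 0.3])
cell (array([0.4735, 0.0344, 0.0067]), [0.1, 0.1])
cell (array([0.4866, 0.0324, 0.0083]), [0.1, 0.1])
```

Checks: the bay is at about (0.5605, 0.2563) with the clock yawed about +6°. It comes out the same from the tabs (z 34 mm against 36.4 for their tops), the red wall and the rim centre. The cell centre is (0.4841, 0.0567), heading 80°, length 50–51 mm, top at 14.8 mm. Both fit, so I'll pick it up.

```bash
python3 - <<'E'
from h import *
a=np.radians(79.9-90)
mv([.4841,.0567,.09],a);move_straight(np.array([.4841,.0567,.0195]))
print(sense()["position"],sense()["ft_force"])
close_gripper();s=sense();print(s["grip_width"],s["gripper_force"],s["position"])
move_straight(np.array([.4841,.0567,.11]));wait(.2);shot("wrist","held")
a=np.radians(6)
mv([.5605,.2563,.10],a);move_straight(np.array([.5605,.2563,.068]),max_speed=.1);wait(.1)
shot("wrist","pre");s=sense();print(s["t"],s["position"],s["grip_width"])
ims=[pickle.load(open(f+".pkl","rb"))[1][130:430,220:420] for f in("held","pre")]
im=cv2.resize(np.hstack(ims),(800,600),interpolation=cv2.INTER_CUBIC);cv2.imwrite("pics/h.png",(255*(im/255.)**.6)[...,::-1])
E
```

```text
[0.48517983 0.05666972 0.02037882] [-0.04012313 -0.81454154 -0.16390891]
0.011752063625578938 58.5651969909668 [0.48419582 0.05679645 0.01984886]
8.2583 [0.56102247 0.25619375 0.06873579] 0.01196831723479177[ WARN:0@8.772] global loadsave.cpp:1063 imwrite_ Unsupported depth image for selected encoder is fallbacked to CV_8U.
```

View pics/h.png

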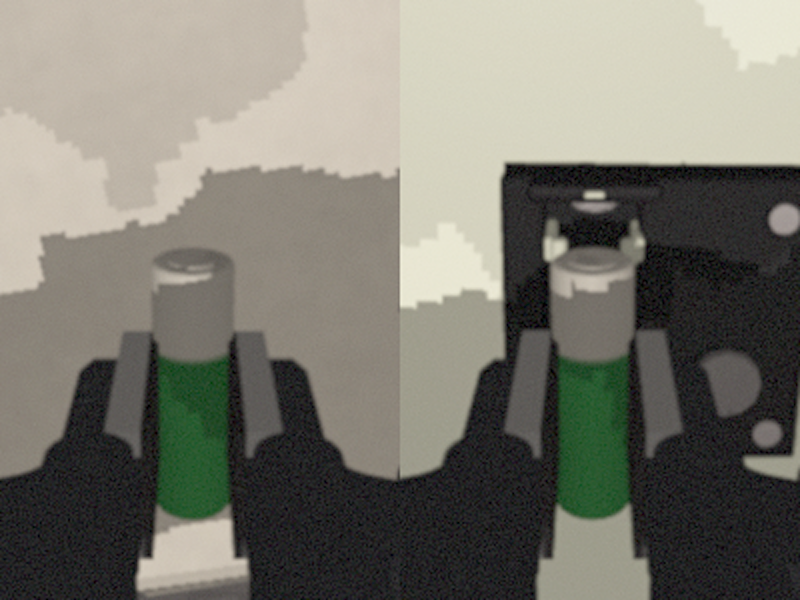

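The cell is held square, lined up with the tabs. Its minus end is at about (592,258) in the crop, which is full-frame (316,259). I'll check how far along the bay it sits, then lower it.

```bash
python3 - <<'E'
from h import *
np.set_printoptions(precision=4,suppress=True)
c,p,z=pickle.load(open("pre.pkl","rb"));s=sense();P=s["position"]
ax=np.array([np.cos(np.radians(96)),np.sin(np.radians(96))])
for v in(256,259,262): X=bydepth(c,z,(316,v));print(X,(X[:2]-P[:2])@ax*1e3)
W=cloud(c,z);m=(abs(W[...,2]-.06)<.008)&(np.linalg.norm(W[...,:2]-P[:2],axis=2)<.035);m[:, :295]=0;m[:,338:]=0
t=(W[m][:,:2]-P[:2])@ax*1e3;l=(W[m][:,:2]-P[:2])@np.array([ax[1],-ax[0]])*1e3;print(np.percentile(t,[1,50,99]),np.median(l),np.percentile(W[m][:,2],[2,98]))
off=np.percentile(t,99)-25.2;print("end off",off)
sh=-off/1e3 if abs(off)<3 else 0
T=np.r_[np.array([.5605,.2563])+sh*ax,.0500]
f0=s["ft_force"]
print(move_straight(np.r_[T[:2],.058],max_speed=.08),move_straight(T,max_speed=.03,contact_N=2.5))
s=sense();print(s["position"],s["ft_force"]-f0,s["t"])
E
```

```text
[0.5579 0.2803 0.0527] 24.262057746012538
[0.5579 0.2801 0.0554] 24.135974286079616
[0.5579 0.2802 0.0585] 24.205673021402326
[-23.4181   4.9617  24.2565] -0.6368533913527104 [0.0547 0.0644]
end off -0.9435340196184931
False True
[0.5606 0.2573 0.051 ] [1.5569 1.5048 0.5811] 8.8167
```

```bash
python3 - <<'E'
from h import *
np.set_printoptions(precision=4,suppress=True)
ungrasp();P=sense()["position"]
move_straight(np.r_[P[:2],.12],max_speed=.25);wait(.15);c,p,z=shot("wrist","laid")
W=cloud(c,z);h=cv2.cvtColor(p,cv2.COLOR_RGB2HSV)
m=(np.linalg.norm(W[...,:2]-P[:2],axis=2)<.04)&(W[...,2]>.034)&(W[...,2]<.055)
X=W[m];print(m.sum(),strip(X),np.percentile(X[:,2],[50,90,98]))
g=m&(h[...,0]>45)&(h[...,0]<80)&(h[...,1]>100);print("green",W[g].mean(0),W[g][:,2].max())
ax=np.array([np.cos(np.radians(96)),np.sin(np.radians(96))]);X=X[X[:,2]>.038];t=(X[:,:2]-[.5605,.2563])@ax*1e3
for k in range(-28,28,8):
    q=(t>=k)&(t<k+8)
    if q.any():print(k,np.percentile(X[q][:,2],95))
im=cv2.resize(p[140:290,220:420],(800,600),interpolation=cv2.INTER_CUBIC);cv2.imwrite("pics/laid.png",(255*(im/255.)**.6).astype(np.uint8)[...,::-1]);print(sense()["t"])
E
```

```text
3720 (array([0.571 , 0.2574], dtype=float32), np.float32(95.6499), array([64.0221, 46.7112], dtype=float32)) [0.0446 0.0469 0.0476]
green [0.5613 0.2501 0.0456] 0.04916141524950174
-28 0.04708166234969602
-20 0.047459097481250684
-12 0.04729069515559564
-4 0.04739632149742093
4 0.04747779560425537
12 0.04732399950304491
20 0.04725218941677436
10.1417
```

View pics/laid.png

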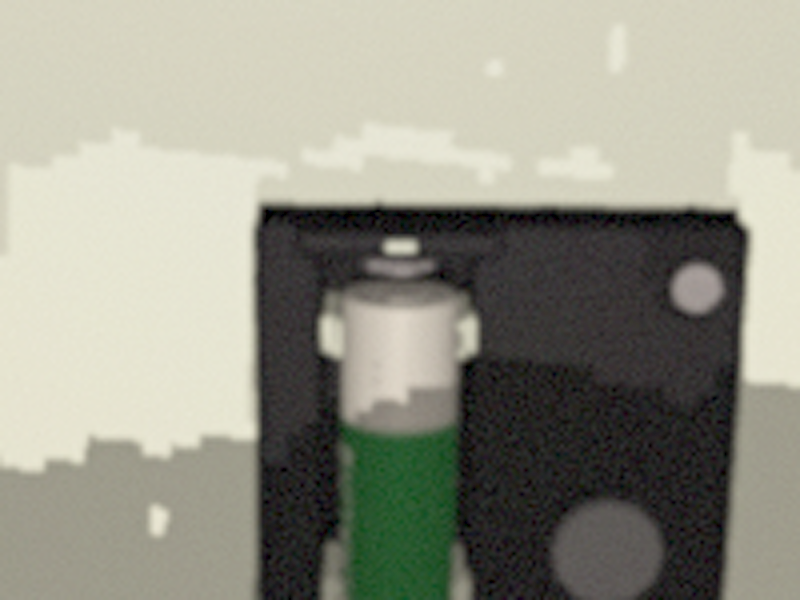

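The cell lies level on the tabs, top at 47.4 mm, white end at the black wall and green towards the red. I'll press it in with closed fingers.

```bash
python3 - <<'E'
from h import *
np.set_printoptions(precision=4,suppress=True)
close_gripper();B=[.5607,.2563]
move_straight(np.r_[B,.072],max_speed=.2);wait(.15);f0=sense()["ft_force"]
r=move_straight(np.r_[B,.0495],max_speed=.03,contact_N=10);s=sense();print(r,s["position"],s["ft_force"]-f0)
wait(.2);s=sense();print(s["position"],s["ft_force"]-f0)
move_straight(np.r_[B,.12],max_speed=.25);wait(.15);c,p,z=shot("wrist","home")
W=cloud(c,z);m=(np.linalg.norm(W[...,:2]-B,axis=2)<.04)&(W[...,2]>.032)&(W[...,2]<.055);X=W[m]
ax=np.array([np.cos(np.radians(96)),np.sin(np.radians(96))]);d=X[:,:2]-B;t=d@ax*1e3;l=d@[ax[1],-ax[0]]*1e3
for k in range(-28,28,8):
    q=(t>=k)&(t<k+8)&(abs(l)<6)
    if q.any():print(k,np.percentile(X[q][:,2],[50,95]))
im=cv2.resize(p[140:290,220:420],(600,450),interpolation=cv2.INTER_CUBIC);cv2.imwrite("pics/home.png",(255*(im/255.)**.6).astype(np.uint8)[...,::-1]);print(sense()["t"])
E
```

```text
True [0.5613 0.2564 0.053 ] [0.641  0.5934 6.7239]
[0.5613 0.2564 0.0531] [1.4721 0.424  6.9555]
-28 [0.0345 0.0358]
-20 [0.0347 0.0359]
-12 [0.0346 0.036 ]
-4 [0.0346 0.036 ]
4 [0.0344 0.0358]
12 [0.0347 0.0361]
20 [0.0343 0.0359]
12.8917
```

View pics/home.png

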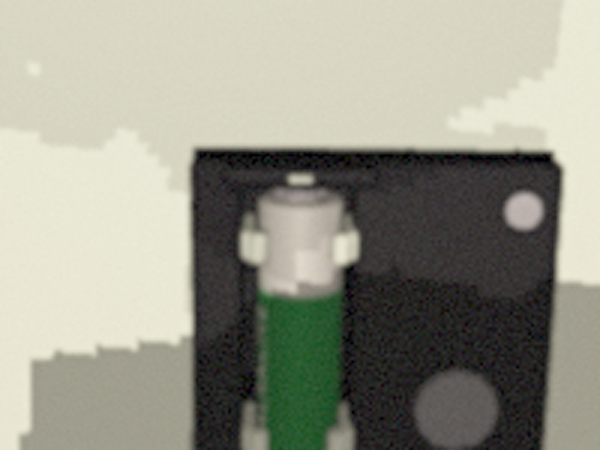

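The cell is home: its top is at 36.0 mm along the whole length (it was 47.4), with the clips over it. Next I'll look at the tongs, coaster and tin.

```bash
python3 - <<'E'
from h import *
np.set_printoptions(precision=4,suppress=True)
for i,x in enumerate((.50,.55)):
    mv([x,-.17,.20],0.);
    if i==0: ungrasp()
    wait(.15);c,p,z=shot("wrist",f"tg{i}")
    W=cloud(c,z)
    H=W[...,2];hs=cv2.cvtColor(p,cv2.COLOR_RGB2HSV)
    def rep(n,m):
        X=W[m]
        if len(X)>30: print(i,n,len(X),*strip(X),X.mean(0),np.percentile(X[:,2],[50,98]))
    reg=lambda a,b,cc,d:(W[...,0]>a)&(W[...,0]<b)&(W[...,1]>cc)&(W[...,1]<d)
    rep("coaster",reg(.52,.66,-.33,-.18)&(H>.0075)&(H<.0125))
    rep("old",reg(.54,.63,-.31,-.22)&(H>.015)&(H<.03))
    g=reg(.54,.63,-.31,-.22)&(H>.015)&(H<.03)&(hs[...,0]>40)&(hs[...,0]<85)&(hs[...,1]>90);print("green mean",W[g].mean(0))
    rep("tin",reg(.36,.48,-.3,-.155)&(H>.016)&(H<.025))
    rep("tongs",reg(.41,.64,-.145,-.055)&(H>.006)&(H<.022))
    b=reg(.40,.64,-.16,-.05)&(H>.005)&(H<.03)&(hs[...,0]>100)&(hs[...,0]<125)&(hs[...,1]>130)
    n,l=cv2.connectedComponents(b.astype(np.uint8))
    for k in range(1,n): rep("blue",l==k)
print(sense()["t"])
a=pickle.load(open("tg0.pkl","rb"))[1];b=pickle.load(open("tg1.pkl","rb"))[1]
im=cv2.resize(np.vstack([a[:,40:],b[:,40:]])[:, :],(500,800))[:,:]
cv2.imwrite("pics/tg.png",(255*(cv2.resize(a,(800,600))/255.)**.6).astype(np.uint8)[...,::-1])
E
```

```text
0 coaster 8876 [ 0.5872 -0.2606] 75.67879 [95.5027 96.3707] [ 0.5821 -0.2529  0.0092] [0.0092 0.0106]
0 old 967 [ 0.5803 -0.2607] 151.82222 [48.6145 14.9627] [ 0.5785 -0.2585  0.0217] [0.0224 0.0247]
green mean [ 0.5754 -0.2564  0.0224]
0 tin 8518 [ 0.4243 -0.2209] 85.12874 [62.0452 94.7407] [ 0.4245 -0.2176  0.0199] [0.0199 0.0213]
0 tongs 4030 [ 0.5172 -0.0924] 169.7373 [198.9464  51.5735] [ 0.5193 -0.09    0.0152] [0.0157 0.0184]
0 blue 810 [ 0.5243 -0.0744] 171.39012 [63.5143  5.6495] [ 0.5242 -0.0744  0.0168] [0.017  0.0185]
0 blue 285 [ 0.6015 -0.0853] 174.06982 [33.7924  4.3774] [ 0.6014 -0.0854  0.0145] [0.0147 0.0165]
0 blue 654 [ 0.5173 -0.1095] 166.7293 [63.1065  5.2876] [ 0.5173 -0.1094  0.0171] [0.017  0.0186]
0 blue 229 [ 0.5933 -0.1285] 163.98582 [33.2526  3.9375] [ 0.5931 -0.1284  0.0147] [0.015  0.0163]
1 coaster 10541 [ 0.5876 -0.2607] 76.39963 [95.4035 96.2119] [ 0.5878 -0.2575  0.0092] [0.0092 0.0106]
1 old 1109 [ 0.5822 -0.2619] 152.8494 [51.7847 15.6586] [ 0.5821 -0.2596  0.0217] [0.0223 0.0248]
green mean [ 0.5759 -0.2563  0.0223]
1 tin 7915 [ 0.4241 -0.2208] 84.28877 [62.6345 94.8886] [ 0.4239 -0.2154  0.0199] [0.0199 0.0214]
1 tongs 4104 [ 0.5176 -0.091 ] 168.88748 [198.4838  51.416 ] [ 0.5199 -0.091   0.0151] [0.0156 0.0184]
1 blue 778 [ 0.5245 -0.0743] 171.18802 [63.7359  5.6491] [ 0.5246 -0.0744  0.0169] [0.0171 0.0188]
1 blue 276 [ 0.6019 -0.0853] 173.57307 [33.6842  4.0304] [ 0.6023 -0.0854  0.0147] [0.0149 0.0165]
1 blue 686 [ 0.5174 -0.1094] 166.70512 [63.5564  5.5668] [ 0.5179 -0.1093  0.017 ] [0.017  0.0187]
1 blue 246 [ 0.5936 -0.1285] 163.6769 [33.6271  4.2386] [ 0.5936 -0.1283  0.0147] [0.0148 0.0163]
16.0
```

View pics/tg.png

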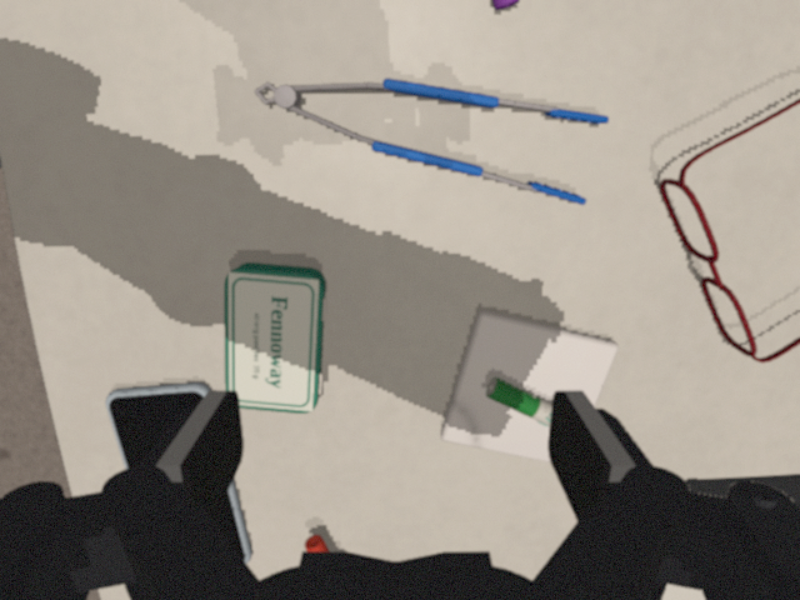

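The tongs measure as given: grip at (0.521, -0.092), heading -11.2°, grip to jaw 78 mm. The leaking cell, with its crusted white end away from the robot, is at (0.5815, -0.261), axis -27.5°. The coaster is at (0.5874, -0.2607), turned -14°, and the tin at (0.424, -0.221).

The gripper pinches at 60 N, so it will carry the tongs shut. I'll hold them just above the cell and let go, so they spring open and straddle it. Then I'll grip them again. First I'll check which side has room: the robot side is blocked by the tin, so the far side may be better.

```bash
cat >> h.py <<'E'
def pitched(a,u,ph):
    "down(a), then tilted so that horizontal direction u rises by ph"
    q=down(a);r=Ro.from_rotvec(np.cross([u[0],u[1],0],[0,0,1.])*ph)*Ro.from_quat(np.r_[q[1:],q[0]])
    q=r.as_quat();return np.r_[q[3],q[:3]],r.as_matrix()
E
python3 - <<'E'
from h import *
np.set_printoptions(precision=3,suppress=True)
d=pickle.load(open("f0.pkl","rb"));P=[]
for n in("top","scene"):
    c,p,z=d[n];P.append(cloud(c,z)[z>0])
for f in("tg0","tg1"):
    c,p,z=pickle.load(open(f+".pkl","rb"));W=cloud(c,z);P.append(W[(W[...,2]<.1)&(z>0)])
P=np.vstack(P)
P=P[(P[:,2]>.012)&(P[:,2]<.5)&(P[:,0]>.3)]
P=P[np.hypot(P[:,0]-.5815,P[:,1]+.261)>.04]
J=np.array([.5815,-.261])
for deg in(150,155,160,166,172,-43):
    t=np.radians(deg);u=np.array([np.cos(t),np.sin(t)]);v=np.array([-u[1],u[0]]);G=J-.079*u
    D=P[:,:2]-G;x=D@u;y=D@v
    def near(m): 
        return (len(P[m]), P[m].mean(0) if m.any() else None)
    w=np.where(x<-60e-3,.010,.026)+.004
    print(deg,"G",G,"tongs",near((x>-.107)&(x<.05)&(abs(y)<w)&(P[:,2]<.06)),"fing",near((abs(x)<.016)&(abs(y)<.062)&(P[:,2]>.016)&(P[:,2]<.08)),"body",near((abs(x)<.05)&(abs(y)<.055)&(P[:,2]>.07)&(P[:,2]<.25)))
    for k in(90,-90):
        a=t+np.radians(k)  # tool y
        q,_=pitched(a,u,np.radians(8.5));s=ik(np.r_[G,.05],q);s0=ik(np.array([.5209,-.0919,.0195]),down(np.radians(-11.2+k)))
        print("  ",k,None if s is None else s,None if s0 is None else s0[-1])
E
```

```text
150 G [ 0.65 -0.3 ] tongs (707, array([ 0.717, -0.338,  0.026])) fing (0, None) body (0, None)
   90 [-0.078  1.019  0.911  1.394 -0.772  1.271 -1.165] 1.5290756440087265
   -90 [ 0.268  0.849  0.187  1.356 -0.177  1.101  1.542] -0.9571942941507168
155 G [ 0.653 -0.294] tongs (481, array([ 0.722, -0.333,  0.026])) fing (0, None) body (0, None)
   90 [-0.085  1.012  0.892  1.391 -0.746  1.259 -1.107] 1.5290756440087265
   -90 [ 0.263  0.849  0.169  1.353 -0.15   1.101  1.598] -0.9571942941507168
160 G [ 0.656 -0.288] tongs (62, array([ 0.695, -0.314,  0.029])) fing (0, None) body (0, None)
   90 [-0.093  1.004  0.874  1.392 -0.721  1.246 -1.049] 1.5290756440087265
   -90 [ 0.258  0.847  0.151  1.353 -0.124  1.1    1.653] -0.9571942941507168
166 G [ 0.658 -0.28 ] tongs (26, array([ 0.624, -0.271,  0.013])) fing (0, None) body (0, None)
   90 [-0.104  0.994  0.851  1.395 -0.69   1.227 -0.979] 1.5290756440087265
   -90 [ 0.252  0.844  0.129  1.356 -0.092  1.096  1.719] -0.9571942941507168
172 G [ 0.66  -0.272] tongs (26, array([ 0.624, -0.266,  0.013])) fing (0, None) body (0, None)
   90 [-0.115  0.981  0.828  1.403 -0.659  1.206 -0.908] 1.5290756440087265
   -90 [ 0.245  0.84   0.108  1.363 -0.06   1.089  1.786] -0.9571942941507168
-43 G [ 0.524 -0.207] tongs (15, array([ 0.557, -0.224,  0.013])) fing (0, None) body (0, None)
   90 [ 0.052  0.536  0.25   2.056 -0.135  0.435  1.199] 1.5290756440087265
   -90 [-0.359  0.69   0.872  2.088 -0.879  0.601 -1.225] -0.9571942941507168
```

The far side at heading 166° is free, perpendicular to the coaster's edge (so no roll), and reachable. I'll pick up the tongs with the camera on the jaw side and hover.

```bash
cat >> h.py <<'E'
def place_pose(J,deg,ph,zback=.002,gh=.0195):
    "TCP pose for tongs with jaw point over J, back end (x=-103mm) underside at zback, pitch ph"
    t=np.radians(deg);u=np.array([np.cos(t),np.sin(t)]);q,R=pitched(t-np.pi/2,u,ph)
    und=np.r_[np.array(J)-.079*np.cos(ph)*u,zback+.103*np.sin(ph)]
    return und-gh*R[:,2]+0*R[:,0],q,u
E
python3 - <<'E'
from h import *
np.set_printoptions(precision=4,suppress=True)
G=[.5209,-.0919];a=np.radians(-101.2)
mv([*G,.1],a);move_straight(np.r_[G,.0195]);close_gripper();s=sense();print(s["grip_width"],s["gripper_force"],s["position"])
move_straight(np.r_[G,.2],max_speed=.25)
u=np.array([np.cos(np.radians(166)),np.sin(np.radians(166))]);J=np.array([.5815,-.261])-.007*u
p,q,u=place_pose(J,166,np.radians(8.5));print(p)
move_pose(p+[0,0,.12],q);move_straight(p+[0,0,.045],max_speed=.2);wait(.2)
c,im,z=shot("wrist","hov");s=sense();print(s["t"],s["position"],p,s["grip_width"])
cv2.imwrite("pics/hov.png",(255*(im/255.)**.6).astype(np.uint8)[...,::-1])
E
```

```text
0.02049944187450483 57.88092065198725 [ 0.5223 -0.0923  0.0211]
[ 0.6669 -0.2823  0.0365]
22.7667 [ 0.6678 -0.2826  0.0832] [ 0.6669 -0.2823  0.0365] 0.020646546604191296
```

View pics/hov.png

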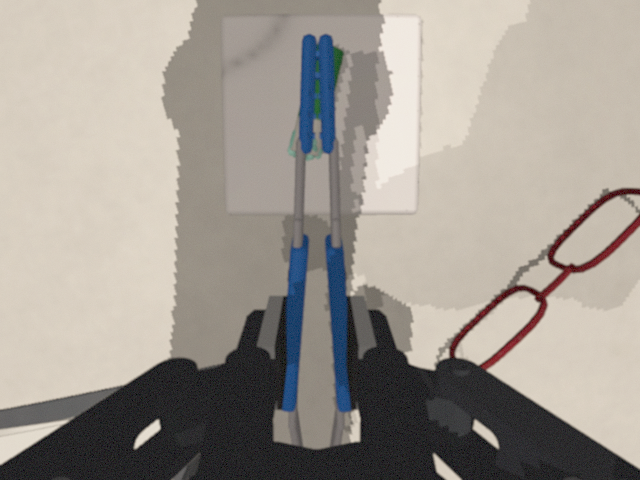

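The tongs are shut and held squarely, with the jaws at (317,95) over the leaking cell and the crust visible at (305,150). I'll check where the jaws actually are before lowering.

```bash
python3 - <<'E'
from h import *
np.set_printoptions(precision=4,suppress=True)
c,p,z=pickle.load(open("hov.pkl","rb"));W=cloud(c,z);hs=cv2.cvtColor(p,cv2.COLOR_RGB2HSV)
b=(hs[...,0]>100)&(hs[...,0]<125)&(hs[...,1]>130)&(W[...,2]>.045)
n,l=cv2.connectedComponents(b.astype(np.uint8))
M=[]
for k in range(1,n):
    X=W[l==k]
    if len(X)>150: print(len(X),*strip(X),X.mean(0),"ends z",np.median(X[X[:,0]<np.percentile(X[:,0],10)],0),np.median(X[X[:,0]>np.percentile(X[:,0],90)],0));M.append(X.mean(0))
u=np.array([np.cos(np.radians(166)),np.sin(np.radians(166))]);J=np.array([.5815,-.261])-.007*u
print("want jaw",J,"z top want", .002+(.182)*np.sin(np.radians(8.5))+.016+.045)
g=(hs[...,0]>40)&(hs[...,0]<85)&(hs[...,1]>90)&(W[...,2]<.03)&(W[...,2]>.012);print("green",g.sum(),W[g].mean(0))
v=np.array([-u[1],u[0]])
for nn in("tg0","tg1"):
    c,p,z=pickle.load(open(nn+".pkl","rb"));W=cloud(c,z);m=(W[...,0]>.54)&(W[...,0]<.63)&(W[...,1]>-.31)&(W[...,1]<-.22)&(W[...,2]>.015)&(W[...,2]<.03)
    X=W[m][:,:2];print("axis span",np.percentile((X-[.5815,-.261])@[np.cos(np.radians(152.5)),np.sin(np.radians(152.5))],[1,99])*1e3,np.percentile((X-[.5815,-.261])@[-np.sin(np.radians(152.5)),np.cos(np.radians(152.5))],[1,99])*1e3)
E
```

```text
3210 [ 0.5936 -0.2648] 166.18903 [39.0225 10.3666] [ 0.5904 -0.264   0.0884] ends z [ 0.5768 -0.2619  0.09  ] [ 0.605  -0.2656  0.086 ]
2557 [ 0.653  -0.2873] 160.84698 [88.1987  6.6273] [ 0.6603 -0.2894  0.0804] ends z [ 0.6358 -0.2805  0.0828] [ 0.6902 -0.2992  0.0753]
2566 [ 0.6565 -0.2731] 171.12784 [88.0056  6.8779] [ 0.664  -0.2747  0.0806] ends z [ 0.6385 -0.271   0.0828] [ 0.6949 -0.2802  0.0754]
want jaw [ 0.5883 -0.2627] z top want 0.08990131282558914
green 366 [ 0.5752 -0.2556  0.0222]
axis span [-20.7161  25.0569] [-6.7933  7.4023]
axis span [-24.8985  24.0862] [-7.0413  6.7937]
```

```bash
python3 - <<'E'
from h import *
np.set_printoptions(precision=4,suppress=True)
c,p,z=pickle.load(open("hov.pkl","rb"));W=cloud(c,z);hs=cv2.cvtColor(p,cv2.COLOR_RGB2HSV)
u=np.array([np.cos(np.radians(166)),np.sin(np.radians(166))]);v=np.array([-u[1],u[0]])
P=sense()["position"]
r=((hs[...,0]<8)|(hs[...,0]>172))&(hs[...,1]>120)&(W[...,2]<.06);D=W[r][:,:2]-P[:2];i=np.argmin(np.maximum(abs(D@u)/.016,abs(D@v)/.06));print("specs nearest in tool (u,v)",D[i]@u,D[i]@v)
T=P+[-.0027,-.0002,-.044]
near=(abs(D@u)<.02)&(abs(D@v)<.064);assert near.sum()==0
f0=sense()["ft_force"]
print(move_straight(T,max_speed=.06,contact_N=4));wait(.1);s=sense();print(s["position"],s["ft_force"]-f0)
ungrasp();wait(.3);c,im,z=shot("wrist","rel");print(sense()["t"])
cv2.imwrite("pics/rel.png",(255*(im/255.)**.6).astype(np.uint8)[...,::-1])
W=cloud(c,z);hs=cv2.cvtColor(im,cv2.COLOR_RGB2HSV)
b=(hs[...,0]>100)&(hs[...,0]<125)&(hs[...,1]>130)&(W[...,2]<.06)
n,l=cv2.connectedComponents(b.astype(np.uint8))
for k in range(1,n):
    X=W[l==k]
    if len(X)>150: print(len(X),*strip(X),X.mean(0),"ends",np.median(X[X[:,0]<np.percentile(X[:,0],10)],0),np.median(X[X[:,0]>np.percentile(X[:,0],90)],0))
E
```

```text
specs nearest in tool (u,v) -0.021983971557578776 -0.08261726805142629
False
[ 0.6655 -0.2829  0.0398] [ 1.1211 -1.1422 -0.3678]
24.7167
1533 [ 0.5813 -0.285 ] 170.58386 [33.7498  5.0009] [ 0.581  -0.2848  0.0281] ends [ 0.5667 -0.2826  0.0301] [ 0.5958 -0.2871  0.0274]
1535 [ 0.5919 -0.2427] 160.928 [33.8323  4.8652] [ 0.5915 -0.2428  0.0282] ends [ 0.5779 -0.2383  0.0301] [ 0.6055 -0.2476  0.0275]
2966 [ 0.6576 -0.3002] 168.222 [64.8171  6.0538] [ 0.6552 -0.2992  0.0235] ends [ 0.629  -0.2931  0.0265] [ 0.6841 -0.3055  0.0221]
2885 [ 0.6666 -0.2656] 163.45421 [65.122   5.9807] [ 0.6639 -0.2654  0.0233] ends [ 0.638  -0.2582  0.0261] [ 0.6923 -0.2733  0.0222]
```

View pics/rel.png

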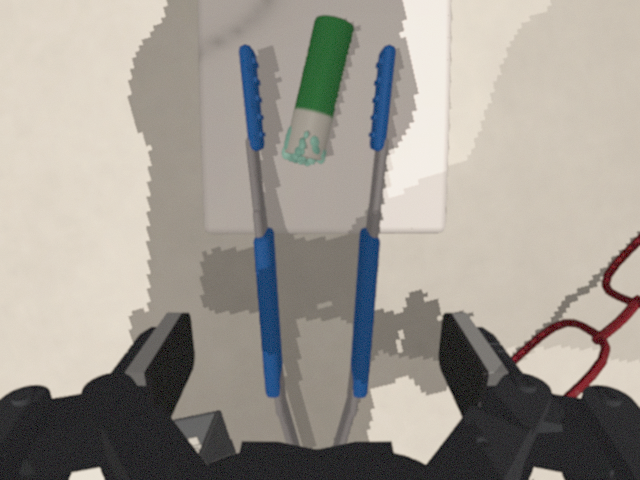

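The tongs have sprung open and straddle the leaking cell, which has not moved: jaws at (252,95) and (383,95), cell at (320,90), with the crust at its near end. The jaws span 14–28 mm in height and cover the cell's widest line at 17.3 mm. Now I'll grip again.

```bash
python3 - <<'E'
from h import *
np.set_printoptions(precision=4,suppress=True)
t=np.radians(165.9);u=np.array([np.cos(t),np.sin(t)]);q,R=pitched(t-np.pi/2,u,np.radians(4.6))
T=np.array([.6625,-.2831,.0255])
move_straight(T,q,max_speed=.05);close_gripper();wait(.2)
s=sense();print(s["grip_width"],s["gripper_force"],s["position"],s["t"])
c,im,z=shot("wrist","cl");f=[im]
move_straight(s["position"]+[0,0,.03],max_speed=.05);wait(.2);f.append(shot("wrist","l1")[1]);print(sense()["grip_width"])
cv2.imwrite("pics/cl.png",(255*(cv2.resize(np.hstack([x[:400,120:520] for x in f]),(800,400))/255.)**.6).astype(np.uint8)[...,::-1])
E
```

```text
0.02698264215443553 59.142669648863375 [ 0.6634 -0.2835  0.027 ] 25.9167
0.027269987358222638
```

View pics/cl.png

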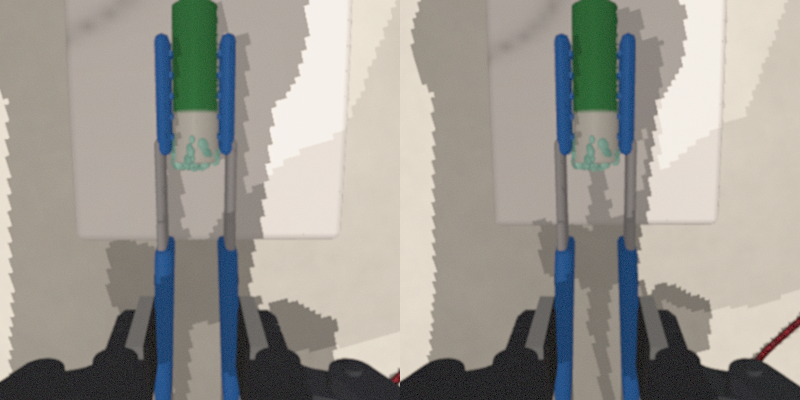

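The jaws hold the cell firmly and it came up with the tongs; the left tile is before the lift, the right tile 3 cm up. I'll raise it, then check the height, the fresh cell and the bystanders before handing in.

```bash
python3 - <<'E'
from h import *
np.set_printoptions(precision=4,suppress=True)
P=sense()["position"];move_straight(P+[0,0,.15],max_speed=.08);wait(.5)
c,p,z=shot("wrist","fin");W=cloud(c,z);hs=cv2.cvtColor(p,cv2.COLOR_RGB2HSV)
g=(hs[...,0]>40)&(hs[...,0]<75)&(hs[...,1]>110)&(W[...,2]>.05);print("cell",g.sum(),W[g].mean(0),W[g][:,2].min(),sense()["grip_width"],sense()["t"])
c,p,z=shot("top","top1");W=cloud(c,z);m=(np.linalg.norm(W[...,:2]-[.5605,.2563],axis=2)<.012);print("bay top z",np.percentile(W[m][:,2],[50,95]))
p0=pickle.load(open("f0.pkl","rb"))["top"][1]
for n,(a,b,d,e) in dict(tin=(395,315,452,355),eraser=(258,208,288,230)).items(): print(n,np.abs(p[b:e,a:d].astype(int)-p0[b:e,a:d]).mean())
cv2.imwrite("pics/top1.png",p[...,::-1])
E
```

```text
cell 5462 [ 0.5858 -0.2667  0.2104] 0.19749187089928474 0.02687060098495516 29.5667
bay top z [0.0339 0.037 ]
tin 51.454385964912284
eraser 13.102525252525252
```

View pics/top1.png

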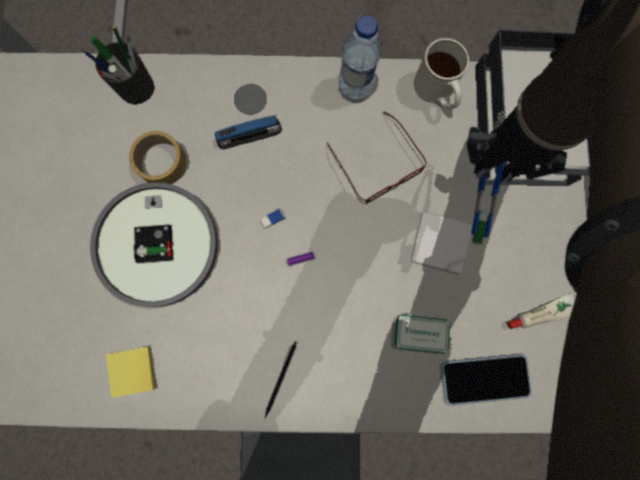

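The final top view shows the fresh cell in the bay at (153,250) with its green end at the red wall. The leaking cell is in the tongs at (481,230), about 0.2 m above the desk. Eraser, tin and spectacles are where they were; the pixel differences there are shadow.

```bash
python3 -c "
from rig import *
print(job_done())"
```

```text
the job is handed in; nothing more can be done
None
```

The fresh battery is pressed home under the clips with its plus end at the red wall, and I handed in with the leaking battery held in the tongs about 20 cm above the desk, at about 30 s of the 61 s allowed.

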